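# Tip the knob bin and scoop out the handrail knobs

## Task

Tip the hinged bin up by its side handle, as far as it will go, so that the two pear-shaped cast knobs roll together at its low end; it stays up by itself. Then pick up the hand scoop, scoop the knobs out of that low end without touching them with the gripper, tip them gently into the wooden tray, and lay the scoop flat on the bare table. Leave the bin tipped and everything else on the table where it is.

Things in the scene. Friction and masses are not known exactly. Their poses are not given: they have to be found in the camera images.
- cradle: Fixed steel base plate (270 x 150 x 8 mm) of the tipping bin; origin under its centre on the table. Its x axis points from the bin's low (hinge) end to its far (lifting) end, z up. It does not move; the low end is the end towards the robot.
- bin (a joint): Tilt of the grey sheet-metal bin, rad: 0 = level, grows as the far end is lifted, stop at 0.42. Hinge along the cradle's y axis, 130 mm from the cradle's origin towards its -x, 30 mm above the table. Stiff friction hinge: lifting at the handle takes 17 to 20 N; the bin stays where left, but a downward push of about 10 N or more on its far half makes it sink.
- bin_hinge (a point): Middle of the line where the inner floor meets the low end, over the hinge. Tilts with the bin: x runs up the floor to the far end, z is its normal. In this frame: floor 260 mm long at z = 0, inner width 118 mm here, 172 mm at the far end; the low end first slopes up at 55 degrees to x -29, z 41 mm, then stands square to z 130 mm; side walls 85 mm high (130 mm for x under 65 mm), far wall only 28 mm.
- bin_far (a point): Point on the bin's inner floor, mid width, at the foot of the low far wall, 260 mm from bin_hinge.
- bin_handle (a point): Middle of the free length of the bin's handle: a round steel bar 16 mm in diameter, 70 mm long, sticking out level from the bin's left (+y) side wall along the bin's y axis. In the frame of bin_hinge it lies at x 215, y 122, z 70 mm. With the bin level it is about 100 mm above the table, free all round.
- knob0: Cast aluminium handrail knob, 80 g (both are alike), pear-shaped: a ball 46 mm in diameter running into a smaller round end 32 mm in diameter, 63 mm long overall. Origin at the big ball's centre, z towards the small end. It rolls easily.
- knob1: Second knob, like knob0.
- scoop: Sheet-steel hand scoop, about 0.32 kg: flat pan 120 mm long (x), 116 mm wide (y) over its rear 72 mm, tapering from there to 88 mm at the nose, bottom 2.5 mm thick; side walls 48 mm high along the rear 72 mm only, back wall 50 mm high. Origin on the underside at the middle of the pan; the nose points to -x, the wooden handle to +x, z up when it lies flat.
- scoop_grip (a point): Middle of the scoop's straight wooden handle, a bar 18 mm wide (y), 30 mm deep and 100 mm long behind and above the pan's back wall, rising backwards by 6 degrees, on a short steel neck. The point lies at x 120, y 0, z 90 mm in the scoop's frame.
- scoop_nose (a point): Middle of the pan's front edge, underside: x -60, y 0, z 0 mm in the scoop's frame.
- tray: Fixed open wooden tray 200 x 200 mm, 55 mm high, walls and bottom 9 mm thick. Origin on the table under its centre, z up. It and the scoop may start on either side of the bin.
- hammer: Bystander: hammer lying near the far edge. Leave it.
- tin: Bystander: open steel tin, 76 mm wide, 85 mm high. Leave it.
- block: Bystander: steel block 90 x 50 x 45 mm. Leave it.
- pipe_collar: Bystander: short upright pipe piece, 56 mm wide, 40 mm high. Leave it.
- bar_end: Bystander: round bar end, 28 mm thick, 100 mm long, lying. Leave it.
- pliers: Bystander: pliers about 160 mm long, lying. Leave them.
- wood_box: Bystander: dark wooden box 110 x 90 x 70 mm. Leave it.
Mind the look-alikes: they are no part of the job. Leave any purple look-alike of the knob0 alone.

How it is judged (in metres and radians):
On the way, in this order (a step that is already met when the one before it is completed fails the run):
1. the bin is tipped up to its stop and both knobs lie together at its low end (value of joint bin above 0.36 rad and x of each of knob0, knob1 in the frame of bin_hinge below 0.12 m), for 0.3 s.
2. at least one knob is carried in the scoop's pan, clear above the bin (((x of knob0 in the frame of scoop between -0.065 and 0.065 m and y of knob0 in the frame of scoop between -0.058 and 0.058 m and z of knob0 in the frame of scoop between 0.012 and 0.1 m and height (world z) of knob0 above 0.13 m and horizontal distance between knob0 and bin_hinge above 0.06 m and height (world z) of scoop_nose above 0.12 m) or (x of knob1 in the frame of scoop between -0.065 and 0.065 m and y of knob1 in the frame of scoop between -0.058 and 0.058 m and z of knob1 in the frame of scoop between 0.012 and 0.1 m and height (world z) of knob1 above 0.13 m and horizontal distance between knob1 and bin_hinge above 0.06 m and height (world z) of scoop_nose above 0.12 m))), for 0.2 s.
At the end, for the whole second after the job is handed in: Both knobs lie at rest inside the wooden tray; the scoop lies flat and still on the table, let go; the bin is still tipped by more than 0.2 rad (x of knob0 in the frame of tray between -0.095 and 0.095 m and y of knob0 in the frame of tray between -0.095 and 0.095 m and z of knob0 in the frame of tray between 0 and 0.085 m and linear speed of each of knob0, knob1 below 0.03 m/s and x of knob1 in the frame of tray between -0.095 and 0.095 m and y of knob1 in the frame of tray between -0.095 and 0.095 m and z of knob1 in the frame of tray between 0 and 0.085 m and angle between scoop's own z axis and vertical below 0.1 rad and height (world z) of scoop below 0.008 m and linear speed of scoop below 0.02 m/s and value of joint bin above 0.2 rad); the robot touches nothing.
It fails at once if the gripper or arm touches a knob (contact force between any of the fingers, the arm and knob0 above 0.5 N or contact force between any of the fingers, the arm and knob1 above 0.5 N).
It fails at once if a knob is thrown or dropped from high up (faster than 1.8 m/s) (linear speed of any of knob0, knob1 above 1.8 m/s).
It fails at once if a bystander is moved by more than 30 mm (distance of any of hammer, tin, block, pipe_collar, bar_end, pliers, wood_box from where it was at the start of the episode above 0.03 m).
It also fails if it takes over 72 s, if anything falls off the work surface, if the arm or the gripper's body presses on something with over 40 N, if the wrist force passes 120 N, or if a joint passes its speed limit or range.

## Robot

A 7-joint arm with a two-finger parallel gripper is mounted at the origin on the work surface. World frame = base frame: x ahead of the robot, y to its left, z up, the work surface at z = 0. Lengths are in mm, angles in rad, forces in N, time in s.
With the tool pointing down it reaches from about 400 to 900 mm from the base axis. Payload 5.5 kg.
Tool frame: the origin (TCP) lies on the centre line of the jaws, within the pads' length; the fingertips stand 11 mm ahead of it and the grasp point (between the pads) lies 8 mm behind it; z points along the fingers, y is the line along which they close (so a half turn about z gives the same grasp; the last joint's range is limited). The gripper opens to 85 mm and grips with 20 to 120 N. Pads are 22 mm wide; open, the fingers measure 114 mm over their backs; the gripper's body (76 mm by 85 mm) begins 54 mm behind the grasp point. The pads swing forward as they close: fully open they stand 13 mm farther back than shut.
Start: joints at [-1.011, 0.501, -0.427, 1.55, 0.221, 1.138, -0.21], TCP at [190.062, 621.592, 219.51] pointing down, gripper open.
Joint ranges: [-2.88, 2.88], [-0.31, 2.03], [-1.54, 1.56], [0.2, 2.42], [-1.41, 4.55], [0.19, 2.02], [-2.57, 2.57]. Speed limits (rad/s): [2.57, 2.57, 3.14, 3.14, 3.14, 3.14, 3.14].

## Interface

Orientations are given as [roll, pitch, yaw] about the fixed x, y, z axes, in that order (R = Rz(yaw) Ry(pitch) Rx(roll)).
In Python, from station import robot, solver, viewer, status gives the robot as it stands. Calls block until the motion is done:
- robot.movep(position, orientation): joint-space move of the TCP to a pose.
- robot.move_straight(position, rot=None, v=150): straight line of the TCP; rot=None keeps the orientation; v is the mean speed in mm/s.
- robot.move_j(angles): joint-space move.
- robot.open_gripper() and robot.clamp(): open the fingers fully, or close them until they stop; the grip force is fixed at half the most.
- robot.dwell(seconds).
- solver.inverse_kinematics(position, orientation): joint angles nearest the present ones, or None.
- viewer.get_image(name): name is "side" or "top"; returns a dict with "color" (384x512x3 uint8, red, green, blue), "depth" (384x512 float32, mm along the optical axis (not along the pixel's ray), 0 where there is no reading), "intrinsics" (3x3 intrinsics, pixels), "dist_coeffs" ([k1, k2, p1, p2, k3] as OpenCV has them; the pictures are not rectified), "pose" (4x4, takes a point from camera to world coordinates). Camera axes: x right, y up, looking along -z (the intrinsics and any distortion apply to the point x, -y, -z); pixel columns grow to the right and rows downward; lengths in mm; the calibration is good to about 2 mm. A picture is of the moment at which its call begins.
A pose or a line that the arm cannot do raises robot.Unreachable and nothing moves.
- robot.sign_off(): hands the job in; it is judged then, once.
Readings, each from a call of its own:
- status.current_clock(): time.
- status.current_q(): joint angles.
- status.current_qd(): joint speeds.
- status.current_tau(): joint torques, N m.
- status.current_position(): TCP position.
- status.current_eef_rot(): TCP orientation.
- status.current_force(): force on the tool from outside, world axes, zero at the start.
- status.current_moment(): the same for the moment, N m.
- status.current_width(): finger opening in mm.
- status.current_finger_force(): force on a finger pad.
Only numpy, scipy, OpenCV 4.12 (cv2) and the standard library are available. Lean on these libraries where they do the work, as an engineer would, in place of code of your own. Each camera call takes 0.05 s, during which the arm holds its last target. There are 200 camera calls.

## Working session

There is one attempt and no reset: what is moved stays moved. The work goes in short steps, each a Python script; the robot and the scene stay as the last script left them, time stands still between calls to the robot, and variables do not carry over. Pictures are saved under pics/ and viewed, at most 10 in all, crops included, and the job is handed in when it is done.

```bash
ls; mkdir -p pics; cat > h.py <<'E'
import numpy as np, cv2
from station import robot, solver, viewer, status
from scipy.spatial.transform import Rotation as R
def cloud(im):
    d=im["depth"]; K=im["intrinsics"]; h,w=d.shape
    u,v=np.meshgrid(np.arange(w),np.arange(h))
    p=cv2.undistortPoints(np.stack([u,v],-1).reshape(-1,1,2).astype(np.float64),np.array(K,float),np.array(im["dist_coeffs"],float)).reshape(h,w,2)
    P=np.stack([p[...,0]*d,-p[...,1]*d,-d],-1)
    T=np.array(im["pose"]); W=P@T[:3,:3].T+T[:3,3]
    W[d<=0]=np.nan
    return W
def save(im,name,crop=None,scale=1.5):
    c=im["color"][...,::-1]
    if crop: c=c[crop[1]:crop[3],crop[0]:crop[2]]
    cv2.imwrite("pics/"+name,cv2.resize(c,None,fx=scale,fy=scale,interpolation=cv2.INTER_CUBIC))
E
python3 - <<'E'
from h import *
import pickle
d={n:viewer.get_image(n) for n in("top","side")}
pickle.dump(d,open("im0.pkl","wb"))
for n in d: save(d[n],n+"0.png"); print(n,d[n]["pose"],d[n]["intrinsics"])
print(status.current_clock())
E
```

```text
pics
top [[-1.49899711e-02  9.90435601e-01 -1.37159110e-01  4.53104919e+02]
 [-9.99726837e-01 -1.23858066e-02  1.98202843e-02 -8.68732390e+01]
 [ 1.79318890e-02  1.37418748e-01  9.90350713e-01  1.09443837e+03]
 [ 0.00000000e+00  0.00000000e+00  0.00000000e+00  1.00000000e+00]] [[359.60419352   0.         255.83229006]
 [  0.         359.60419352 196.76415017]
 [  0.           0.           1.        ]]
side [[ 9.90166027e-01  9.43915663e-02 -1.03254404e-01  4.05849847e+02]
 [-1.39244454e-01  7.36186177e-01 -6.62299701e-01 -1.13691642e+03]
 [ 1.34989589e-02  6.70164267e-01  7.42090044e-01  1.24132046e+03]
 [ 0.00000000e+00  0.00000000e+00  0.00000000e+00  1.00000000e+00]] [[468.16415761   0.         260.01934032]
 [  0.         468.16415761 196.25777276]
 [  0.           0.           1.        ]]
0.1
```

View pics/top0.png

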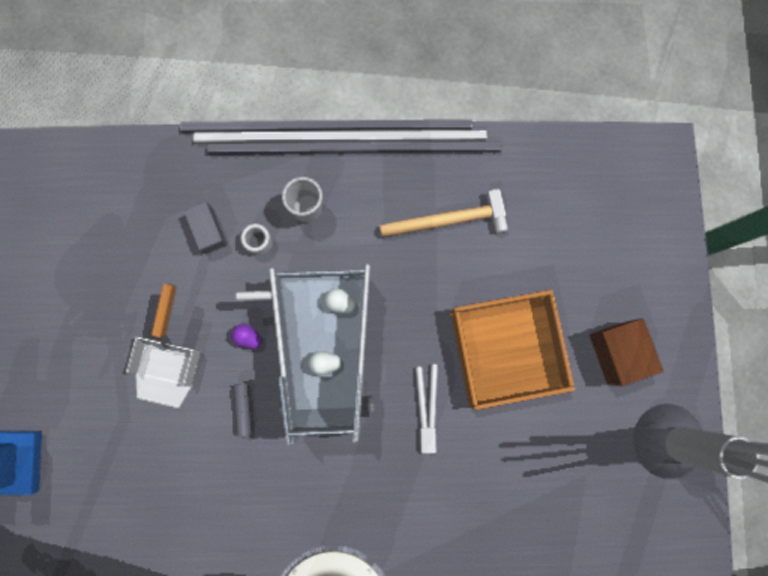

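View pics/side0.png

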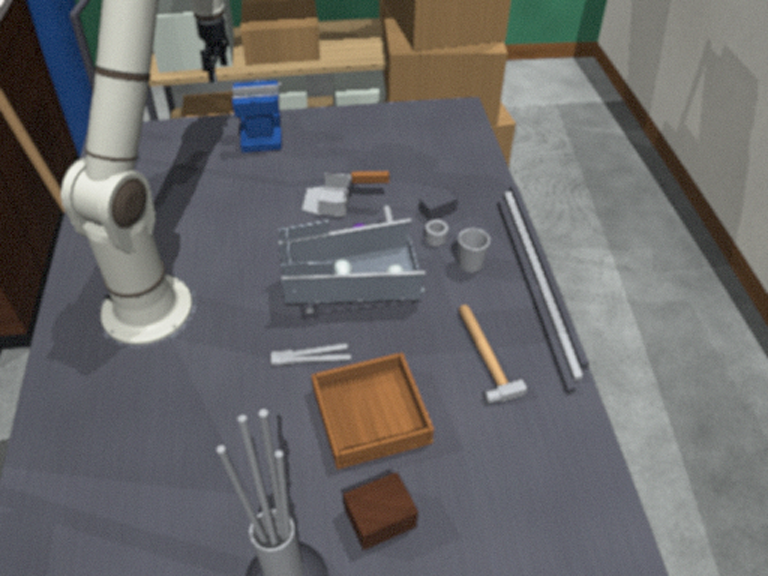

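The two white knobs lie in the bin at top (338,300) and (322,364). The purple look-alike is outside the bin at (245,336), so I'll leave it. The scoop is at (165,365) with its handle end at (165,290). The bin handle is at (255,296) and the tray at (513,350). The pliers (428,405) and bar end (243,410) sit close by.

```bash
cat > fit.py <<'E'
from h import *
from scipy.optimize import least_squares
from scipy.spatial import cKDTree
def quad(a,b,c,n=4.):  # a corner, b,c adjacent corners
    a,b,c=map(np.array,(a,b,c)); u,v=b-a,c-a
    s,t=np.meshgrid(np.linspace(0,1,int(np.linalg.norm(u)/n)+2),np.linspace(0,1,int(np.linalg.norm(v)/n)+2))
    return a+s.reshape(-1,1)*u+t.reshape(-1,1)*v
def M_tray():
    L=[quad((-100,-100,9),(100,-100,9),(-100,100,9))]
    for r in range(4):
        for o in(100,91):
            L.append(quad((o,-o,0 if o==100 else 9),(o,o,0 if o==100 else 9),(o,-o,55))@R.from_euler('z',90*r,degrees=True).as_matrix().T)
    return np.vstack(L)
def M_bin():
    L=[]
    f=quad((0,-86,0),(260,-86,0),(0,86,0)); L.append(f[np.abs(f[:,1])<59+27*f[:,0]/260])
    for s in(1,-1):
        L+= [quad((0,59*s,0),(260,86*s,0),(0,59*s,85)),quad((0,59*s,85),(65,65.7*s,85),(0,59*s,130)),quad((-29,57*s,41),(0,59*s,41),(-29,57*s,130))]
    L+=[quad((260,-86,0),(260,86,0),(260,-86,28)),quad((0,-59,0),(0,59,0),(-29,-59,41)),quad((-29,-59,41),(-29,59,41),(-29,-59,130))]
    th=np.linspace(0,2*np.pi,16)
    for y in range(87,158,4): L.append(np.c_[215+8*np.cos(th),0*th+y,70+8*np.sin(th)])
    return np.vstack(L)
def M_scoop():
    L=[]
    f=quad((-60,-58,1),(60,-58,1),(-60,58,1)); L.append(f[np.abs(f[:,1])<np.minimum(58,44+14*(f[:,0]+60)/48)])
    for s in(1,-1): L.append(quad((-12,58*s,0),(60,58*s,0),(-12,58*s,48)))
    L.append(quad((60,-58,0),(60,58,0),(60,-58,50)))
    Rb=R.from_euler('y',-6,degrees=True).as_matrix()
    for s in(1,-1):
        for q in (quad((-50,9*s,-15),(50,9*s,-15),(-50,9*s,15)),quad((-50,-9,15*s),(50,-9,15*s),(-50,9,15*s))): L.append(q@Rb.T+[120,0,90])
    return np.vstack(L)
def fit(M,P,x0,z0=0,pitch=0.):
    t=cKDTree(M); Rp=R.from_euler('y',-pitch).as_matrix()
    def res(p):
        Q=(P-[p[0],p[1],z0])@R.from_euler('z',p[2]).as_matrix()@Rp
        return t.query(Q)[0]
    best=min((least_squares(res,[x0[0],x0[1],x0[2]+d],loss='soft_l1',f_scale=3,x_scale=[1,1,.01],diff_step=1e-4) for d in(-.2,0,.2)),key=lambda r:r.cost)
    return best.x,np.median(res(best.x))
def pts(W,x0,x1,y0,y1,z0,z1):
    p=np.vstack([w.reshape(-1,3) for w in W]); p=p[np.isfinite(p).all(1)]
    m=(p[:,0]>x0)&(p[:,0]<x1)&(p[:,1]>y0)&(p[:,1]<y1)&(p[:,2]>z0)&(p[:,2]<z1)
    return p[m]
E
python3 - <<'E'
from fit import *
import pickle
d=pickle.load(open("im0.pkl","rb"));W={n:cloud(d[n]) for n in d}
t=W["top"]
def at(u,v): return t[int(v/1.5),int(u/1.5)].round(0)
L={}
for n,u,v in [("knobA",338,300),("knobB",322,364),("purple",245,336),("pan",165,375),("griptop",167,300),("gripbot",160,330),("binhandle",248,296),("low",322,430),("far",322,280),("tray",513,350),("plier",428,440),("plierend",433,370),("plierend2",420,370),("bar",243,385),("barE",243,432),("tin",302,197),("collar",255,228),("block",205,228),("box",627,352),("hammer",436,222)]:
    L[n]=at(u,v);print(n,L[n])
V=list(W.values())
c=L["tray"];print("tray",fit(M_tray(),pts(V,c[0]-150,c[0]+150,c[1]-135,c[1]+135,5,70),[c[0],c[1],0.15]))
h=L["binhandle"]
P=pts(V,h[0]-260,h[0]+80,h[1]-240,h[1]+30,60,175)
print("bin",fit(M_bin(),P,[h[0]-215,h[1]-122,0.],30),len(P))
g=L["gripbot"];print("z ranges",)
P=pts(V,g[0]-170,g[0]+110,g[1]-90,g[1]+85,5,130)
for y in(0.,-.2): print("scoop",fit(M_scoop(),P,[g[0]-100,g[1],y]),len(P))
E
```

```text
knobA [586. -19.  76.]
knobB [467.  12.  79.]
purple [522. 164.  46.]
pan [448. 332.   6.]
griptop [585. 294. 111.]
gripbot [531. 308. 103.]
binhandle [592. 144. 110.]
low [352.   7. 129.]
far [634.  16.  34.]
tray [ 489. -368.    8.]
plier [ 315. -190.   10.]
plierend [ 453. -203.   11.]
plierend2 [ 454. -179.   11.]
bar [429. 170.  23.]
barE [337. 168.  29.]
tin [815.  61.   2.]
collar [742. 151.  28.]
block [738. 249.  46.]
box [ 480. -574.   71.]
hammer [ 752. -216.   23.]
tray (array([ 4.91060952e+02, -3.57582959e+02,  1.62551899e-01]), np.float64(2.36400326870599))
bin (array([3.78135533e+02, 4.47459796e+00, 2.36347879e-02]), np.float64(3.5363842288694416)) 5086
z ranges
scoop (array([ 4.53355936e+02,  3.32352230e+02, -2.20892044e-01]), np.float64(3.0153266890723787)) 1778
scoop (array([ 4.53361323e+02,  3.32340431e+02, -2.20789133e-01]), np.float64(3.014439060317863)) 1778
```

```bash
python3 - <<'E'
from h import *
import pickle
im=pickle.load(open("im0.pkl","rb"))["top"]; save(im,"crop0.png",(75,165,265,310),4)
E
```

```text
(no output)
```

View pics/crop0.png

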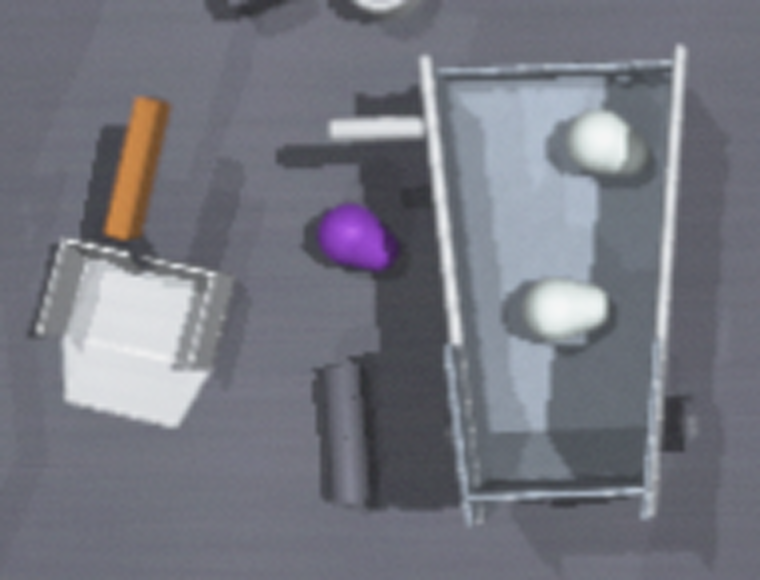

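Crop check: the two white knobs are inside the bin at crop (600,140) and (565,308), and the purple one is outside at (358,238). The bin handle is at (375,128) and the scoop at (140,310). Next I'll check reachability, then lift the bin.

```bash
cat >> h.py <<'E'
H=np.array([378.1,4.5,30.]); HY=.0236
SC=np.array([453.4,332.3,0.]); SY=-.2208
TR=np.array([491.,-357.6,0.]); TY=.1626
RZ=lambda a:R.from_euler('z',a)
RY=lambda a:R.from_euler('y',a)
FL=[R.from_matrix(np.diag([1,-1,-1.])),R.from_matrix(np.diag([-1,1,-1.]))]
def binpt(p,tilt): return H+(RZ(HY)*RY(-tilt)).apply(p)
GX,GZ=100.,88.   # grasp point in scoop frame
def scoop_tool(nose,yaw,pitch,f,gx=None):
    """TCP pose for scoop nose at world 'nose', yaw, pitch>0 = nose down (like bin tilt)"""
    Rs=RZ(yaw)*RY(-pitch)
    Rt=Rs*FL[f]
    tcp=np.array(nose)+Rs.apply([60+GX,0,GZ-8])
    return tcp,Rt.as_euler('xyz')
def handle_tool(tilt,k,y=131.,tw=1.):
    Rt=RZ(HY)*RY(-tilt*tw)*RZ(k*np.pi/2)*FL[0]
    return binpt([215,y,70],tilt)+Rt.apply([0,0,8]),Rt.as_euler('xyz')
E
python3 - <<'E'
from h import *
ik=lambda p,r:(lambda q:None if q is None else np.round(q,2))(solver.inverse_kinematics(list(p),list(r)))
for k in(1,-1):
    for t in(0,.42): print("h",k,t,ik(*handle_tool(t,k)))
for f in(0,1):
    print("grasp",f,ik(*scoop_tool(SC+RZ(SY).apply([-60,0,0]),SY,0,f)))
    for nm,n,y,p in [("in",binpt([60,0,4],.42),HY,.42),("V",binpt([0,0,4],.42),HY,.42),("J",binpt([-26,0,41],.42),HY,0.),("up",binpt([-20,0,70],.42),HY,-.3),("high",binpt([0,0,250],.42),HY,-.25),("trayhi",TR+[-20,0,300],TY,-.25),("tray",TR+[-20,0,40],TY,.2),("pour",TR+[-20,0,40],TY,.6)]:
        print(nm,f,ik(*scoop_tool(n,y,p,f)))
E
```

```text
h 1 0 [-0.28  0.54  0.    1.78 -0.    0.83 -0.25]
h 1 0.42 [-0.42  0.17  0.03  2.19  0.36  0.42 -0.68]
h -1 0 [ 0.16  0.61 -0.59  1.76  0.42  0.9   2.55]
h -1 0.42 [-0.03  0.19 -0.4   2.18  0.53  0.45  2.31]
grasp 0 [-0.76  0.61  0.29  1.72 -0.22  0.84 -2.17]
in 0 [-0.28  0.08  0.21  2.23  0.01  0.42 -1.63]
V 0 [-0.41  0.02  0.32  2.36  0.06  0.34 -1.68]
J 0 [-0.34  0.32  0.32  2.02 -0.13  0.82 -1.49]
up 0 [-0.32  0.57  0.34  1.75 -0.19  1.16 -1.44]
high 0 [-0.35  0.22  0.34  1.77 -0.07  1.42 -1.54]
trayhi 0 [ 0.11  0.75  0.57  0.95 -0.21  1.71 -0.84]
tray 0 [-0.11  0.72  0.95  1.68 -0.87  1.03 -0.26]
pour 0 [-0.01  0.52  0.99  2.   -1.3   0.98  0.32]
grasp 1 [-0.31  0.62 -0.33  1.7   0.25  0.86  0.6 ]
in 1 [-0.17  0.08  0.1   2.22  0.03  0.42  1.49]
V 1 [-0.18  0.02  0.09  2.36  0.07  0.34  1.44]
J 1 [ 0.    0.31 -0.08  2.01  0.03  0.82  1.49]
up 1 [ 0.09  0.55 -0.2   1.74  0.09  1.16  1.45]
high 1 [ 0.01  0.22 -0.09  1.75  0.01  1.42  1.51]
trayhi 1 [ 0.24  0.72  0.28  0.94 -0.04  1.7   2.21]
tray 1 [ 1.12  0.69 -0.87  1.64  0.51  0.9   1.86]
pour 1 [ 1.61  0.58 -1.08  1.95  0.12  0.47  2.36]
```

```bash
python3 - <<'E'
from h import *
p,r=handle_tool(0,1)
robot.movep(list(p+[0,0,130]),list(r)); robot.move_straight(list(p),v=150)
robot.clamp(); print(status.current_width(),status.current_force())
for t in np.linspace(0,.42,8)[1:]:
    p,r=handle_tool(t,1); robot.move_straight(list(p),list(r),v=90)
    print(round(t,2),np.round(status.current_force(),1),np.round(np.array(status.current_position())-p,1))
robot.dwell(.5); print(status.current_force()); robot.open_gripper()
tz=R.from_euler('xyz',r).apply([0,0,1])
robot.move_straight(list(p-tz*110),v=200)
sp,sr=scoop_tool(SC+RZ(SY).apply([-60,0,0]),SY,0,1)
robot.movep(list(sp+[0,0,170]),list(sr))
import pickle
d={n:viewer.get_image(n) for n in("top","side")}; pickle.dump(d,open("im1.pkl","wb"))
save(d["top"],"top1.png",(60,130,300,320),3.2)
print(status.current_clock(),np.round(status.current_q(),2))
E
```

```text
10.171847719762324 [5.91773714 0.44552273 0.07405228]
0.06 [ 6.   0.1 -2.8] [3.3 0.2 1.4]
0.12 [ 6.4  0.2 -1.4] [3.1 0.2 1.6]
0.18 [ 5.5 -0.  -0.5] [2.9 0.2 1.7]
0.24 [ 5.2 -0.9  0.4] [2.7 0.2 1.9]
0.3 [ 4.4 -0.3  1.9] [2.5 0.2 2. ]
0.36 [ 2.9 -0.8  1.9] [2.3 0.2 2. ]
0.42 [-1.4 -1.3 10.9] [2.3 1.  3.2]
[-3.18247875 -0.86084431 11.66058052]
9.525 [-0.64  0.41  0.11  1.58 -0.05  1.15  0.83]
```

View pics/top1.png

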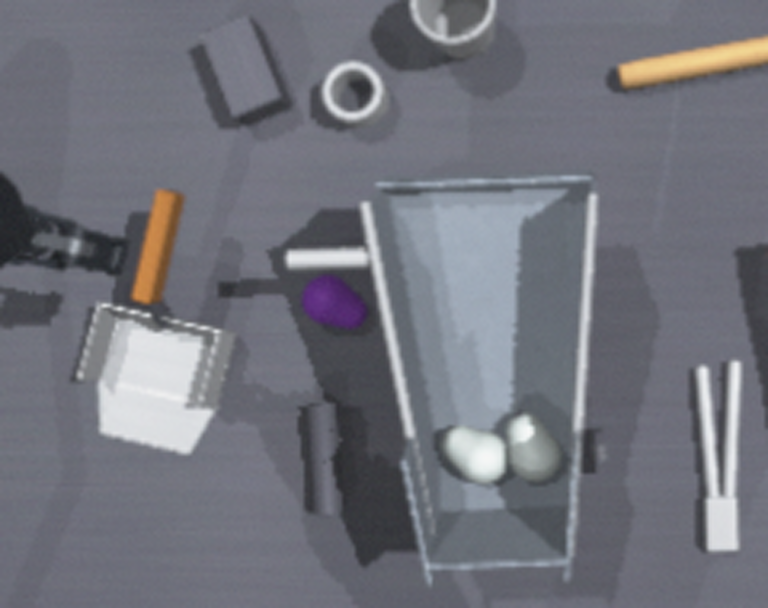

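The bin is tipped. The knobs lie side by side at the low end, at crop (475,455) and (533,448), and the scoop has not moved. I'll refit the bin pose and tilt and the knob positions, then grasp the scoop.

```bash
python3 - <<'E'
from fit import *
import pickle
d=pickle.load(open("im1.pkl","rb"));W={n:cloud(d[n]) for n in d};V=list(W.values())
P=pts(V,330,660,-105,105,60,230); M=M_bin()
for t in(.38,.40,.42): print(t,fit(M,P,[378,4.5,.024],30,t))
p,c=fit(M,P,[378,4.5,.024],30,.41)
t=W["top"]; col=d["top"]["color"].astype(int)
Q=t.reshape(-1,3); B=(RZ(HY)*RY(-.415)).inv().apply(Q-H)
m=(B[:,2]>12)&(B[:,2]<60)&(B[:,0]>-5)&(B[:,0]<120)&(np.abs(B[:,1])<52)&np.isfinite(B).all(1)
print(np.percentile(B[m],[0,5,50,95,100],axis=0).round())
# floor check
m=(np.abs(B[:,1])<40)&(B[:,0]>100)&(B[:,0]<240)&(np.abs(B[:,2])<15);print("floor z",np.median(B[m,2]),np.polyfit(B[m,0],B[m,2],1))
# scoop grasp
print(np.round(status.current_width(),1))
sp,sr=scoop_tool(SC+RZ(SY).apply([-60,0,0]),SY,0,1)
robot.move_straight(list(sp),v=150); robot.clamp()
print(status.current_width(),np.round(status.current_force(),1),np.array(status.current_position())-sp)
robot.move_straight(list(sp+[0,0,60]),v=80)
robot.move_straight(list(sp+[0,0,230]),v=200)
print(np.round(status.current_force(),1),np.round(status.current_moment(),2),status.current_clock())
d={n:viewer.get_image(n) for n in("top","side")}; pickle.dump(d,open("im2.pkl","wb"))
save(d["side"],"side2.png",(150,40,350,190),3.8)
E
```

```text
0.38 (array([3.68834439e+02, 4.02422738e+00, 2.38318907e-02]), np.float64(2.9179313310237527))
0.4 (array([3.75513604e+02, 4.32106873e+00, 2.36444699e-02]), np.float64(2.6616640406076755))
0.42 (array([3.82586475e+02, 4.57190421e+00, 2.38054580e-02]), np.float64(2.6341968745111823))
[[ -5. -52.  12.]
 [  4. -42.  20.]
 [ 28.  -6.  37.]
 [ 50.  43.  47.]
 [ 55.  51.  50.]]
floor z -0.4376630304237018 [-0.01342567  1.89336841]
85.5
16.152734137133653 [-0.1  1.1  1.4] [0.28686476 0.2435605  0.35794977]
[-0.5  0.1 -3.8] [-0.07 -0.18 -0.02] 13.3417
```

View pics/side2.png

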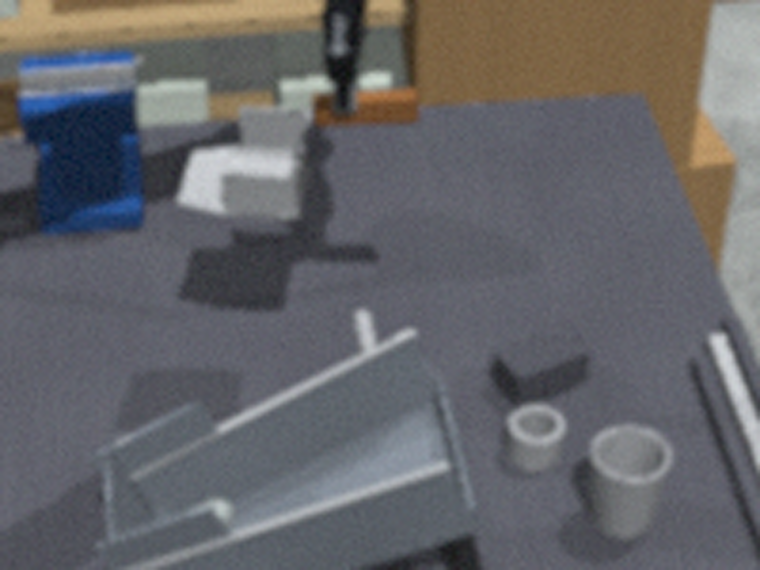

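The scoop is held level by its handle, pan at crop (240,170). I'll fit its pose in the hand, then scoop.

```bash
cat > inhand.py <<'E'
from fit import *
import pickle
d=pickle.load(open("im2.pkl","rb"));V=[cloud(d[n]) for n in d]
T=np.array(status.current_position()); Rt=R.from_euler('xyz',status.current_eef_rot())
Rs=Rt*FL[1].inv(); O=T-Rs.apply([GX,0,GZ-8])   # nominal scoop origin
P=pts(V,O[0]-100,O[0]+190,O[1]-110,O[1]+110,O[2]-25,O[2]+112)
B=Rs.inv().apply(P-O); B=B[~((B[:,2]>60)&(np.abs(B[:,0]-GX)<22))&(B[:,0]<175)&~((B[:,0]>64)&(B[:,2]<60))]
k=cKDTree(M_scoop())
def res(p): return k.query(R.from_rotvec(p[3:]).inv().apply(B-p[:3]))[0]
s=least_squares(res,np.zeros(6),loss='soft_l1',f_scale=3,x_scale=[1,1,1,.01,.01,.01],diff_step=1e-4)
print(len(B),s.x.round(3),np.median(res(s.x)))
E
python3 inhand.py
python3 - <<'E'
from h import *
T=.408
path=[(85,60,.44),(75,2,.44),(30,1.5,.44),(0,1.5,.44)]+[(x,z,T-np.arcsin((z-5)/120)) for x,z in[(-6,14),(-10,25),(-12,41),(-12,58),(-12,75)]]
for x,z,p in path:
    q=solver.inverse_kinematics(*map(list,scoop_tool(binpt([x,0,z],T),HY,p,1))); print(x,z,round(p,2),None if q is None else np.round(q,2))
E
```

```text
3871 [-1.309 -0.939  0.886  0.    -0.005  0.003] 2.123508869531293
85 60 0.44 [-0.44 -0.03  0.36  2.18  0.07  0.56  1.46]
75 2 0.44 [-0.38  0.09  0.31  2.21 -0.02  0.4   1.54]
30 1.5 0.44 [-0.41  0.04  0.33  2.32  0.03  0.35  1.48]
0 1.5 0.44 [-0.43  0.01  0.34  2.39  0.08  0.31  1.43]
-6 14 0.33 [-0.37  0.07  0.3   2.29 -0.01  0.45  1.52]
-10 25 0.24 [-0.33  0.13  0.27  2.21 -0.04  0.57  1.56]
-12 41 0.1 [-0.28  0.22  0.24  2.08 -0.07  0.74  1.59]
-12 58 -0.05 [-0.23  0.34  0.2   1.94 -0.08  0.92  1.6 ]
-12 75 -0.21 [-0.2   0.47  0.17  1.8  -0.09  1.1   1.61]
```

```bash
python3 - <<'E'
from h import *
import pickle
T=.408
def go(x,z,p,v,mv=None):
    a,r=map(list,scoop_tool(binpt([x,0,z],T),HY,p,1)); (mv or (lambda a,r:robot.move_straight(a,r,v=v)))(a,r)
    print(x,z,round(p,2),np.round(status.current_force(),1),np.round(np.array(status.current_position())-a,1))
go(110,190,.3,0,lambda a,r:robot.movep(a,r))
go(85,60,.44,200);go(75,3,.44,80);go(30,1.5,.44,80);go(0,1.5,.44,50)
for x,z in[(-6,14),(-10,25),(-12,41),(-12,58),(-12,75)]: go(x,z,T-np.arcsin((z-5)/120),50)
go(-8,90,-.26,80)
d={n:viewer.get_image(n) for n in("top","side")}; pickle.dump(d,open("im3.pkl","wb"))
save(d["top"],"top3.png",(130,150,290,300),2.4);c1=cv2.imread("pics/top3.png")
save(d["side"],"s.png",(150,120,310,270),2.4);cv2.imwrite("pics/b3.png",np.hstack([c1,cv2.imread("pics/s.png")]))
print(status.current_clock())
E
```

```text
110 190 0.3 [-0.3  1.5 -2.8] [ 0.3  1.6 -0.1]
85 60 0.44 [ 1.  -0.5 -2.9] [0.9 0.9 0.5]
75 3 0.44 [-0.2 -0.3 -3.2] [ 0.4 -0.   0.5]
30 1.5 0.44 [ 0.5  0.1 -3.1] [0.6 0.1 0.6]
0 1.5 0.44 [ 6.  -0.4  4.6] [2.5 0.3 2.1]
-6 14 0.33 [ 3.7 -0.3  1.9] [ 1.1 -0.   0.2]
-10 25 0.24 [-0.5  2.  15.1] [1.6 0.6 1.1]
-12 41 0.1 [-2.4  2.8 16.2] [0.1 0.7 0.4]
-12 58 -0.05 [-0.4  2.1 17.3] [0.6 0.2 0.9]
-12 75 -0.21 [ 1.6  0.8 12.5] [-0.3 -0.4  0.3]
-8 90 -0.26 [ 0.9 -0.5 -0.1] [-1.4 -0.4 -1.1]
19.6333
```

View pics/b3.png

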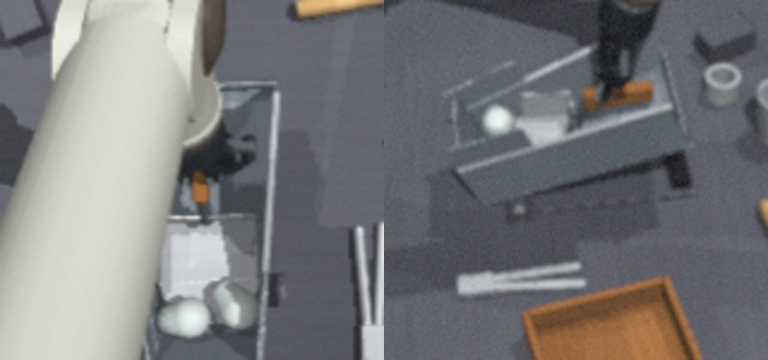

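The top view (left half) shows both knobs at the scoop's nose, at (185,318) and (232,300), not yet rolled back. I'll work out where the pan and knobs actually are.

```bash
cat > where.py <<'E'
from fit import *
import pickle,sys
d=pickle.load(open(sys.argv[1],"rb"));W={n:cloud(d[n]) for n in d};V=list(W.values())
A=np.vstack([w.reshape(-1,3) for w in V]); A=A[np.isfinite(A).all(1)]
T=np.array(status.current_position()); Rt=R.from_euler('xyz',status.current_eef_rot())
Rs=Rt*FL[1].inv(); O=T-Rs.apply([GX,0,GZ-8])
S=Rs.inv().apply(A-O)
def line(x0,x1,y0,y1,z0,z1,dx=15):
    for x in np.arange(x0,x1,dx):
        m=(S[:,0]>=x)&(S[:,0]<x+dx)&(S[:,1]>y0)&(S[:,1]<y1)&(S[:,2]>z0)&(S[:,2]<z1)
        if m.sum()>3: print(int(x+dx/2),np.percentile(S[m,2],[5,50,95]).round(1),m.sum())
print("pan/knob z vs x in nominal scoop frame, y -40..40"); line(-120,60,-40,40,-60,80)
print("handle"); line(75,175,-12,12,80,140,20)
B=(RZ(HY)*RY(-.408)).inv().apply(A-H)
m=(B[:,0]>190)&(B[:,0]<250)&(B[:,1]<-20)&(B[:,1]>-75)&(np.abs(B[:,2])<25); print("bin floor dz at far",np.median(B[m,2]),m.sum())
E
python3 where.py im3.pkl
```

```text
pan/knob z vs x in nominal scoop frame, y -40..40
-97 [19.3 22.9 26.4] 107
-82 [ 0.   9.5 19.4] 197
-67 [-21.2 -10.2  -1.2] 174
-52 [-40.  -26.5  14.9] 195
-37 [-47.6  12.6  22.3] 272
-22 [-23.2  16.2  23.7] 203
-7 [-21.5   8.9  20.3] 138
7 [-20.4 -16.3   8.1] 141
22 [-17.2 -13.7 -10.7] 176
37 [-15.3 -11.2  -7.4] 193
52 [-11.9  -7.9  -4.8] 183
handle
85 [ 91.   99.1 128.8] 117
105 [ 82.4 103.3 127. ] 37
125 [ 84.6  99.6 110.6] 34
145 [ 87.8 108.4 119. ] 51
165 [ 95.2 109.8 121.4] 43
bin floor dz at far -7.553519685039117 338
```

The scoop slipped about 0.19 rad nose-down in the hand. The pan is roughly level, and both knobs are on its front half. I'll model the slip, raise with the nose protected by the end wall, and tilt nose-up so they roll back.

```bash
cat >> h.py <<'E'
DEL=.19
def scoop2(nose,yaw,pitch,delta=None):
    """pose with actual scoop pitch, scoop slipped nose-down by DEL in the hand"""
    delta=DEL if delta is None else delta
    Rs=RZ(yaw)*RY(-pitch); Rt=RZ(yaw)*RY(-(pitch-delta))*FL[1]
    return np.array(nose)+Rs.apply([60+GX,0,GZ])+Rt.apply([0,0,8]),Rt.as_euler('xyz')
def nose2(delta=None):
    delta=DEL if delta is None else delta
    Rt=R.from_euler('xyz',status.current_eef_rot()); g=np.array(status.current_position())-Rt.apply([0,0,8])
    Rs=Rt*FL[1].inv()*RY(-delta)
    return g-Rs.apply([60+GX,0,GZ]),Rs
E
python3 - <<'E'
from h import *
import pickle
n,Rs=nose2(); b=(RZ(HY)*RY(-.38)).inv().apply(n-H); print("nose bin",b.round(1),Rs.as_euler('xyz').round(3))
p0=-Rs.as_euler('xyz')[1]
for i in range(1,6):
    f=i/5; p=p0+(-.30-p0)*f
    a,r=scoop2(n+np.array([4*f,0,50*f]),HY,p); robot.move_straight(list(a),list(r),v=40)
    print(np.round(status.current_force(),1),end=' ')
robot.dwell(.6)
d={k:viewer.get_image(k) for k in("top","side")}; pickle.dump(d,open("im4.pkl","wb"))
save(d["top"],"t.png",(130,150,290,300),2.4);c1=cv2.imread("pics/t.png")
save(d["side"],"s.png",(150,100,310,250),2.4);cv2.imwrite("pics/b4.png",np.hstack([c1,cv2.imread("pics/s.png")]))
print(status.current_clock())
E
python3 where.py im4.pkl
```

```text
nose bin [-13.8  -0.3  55. ] [-0.001  0.071  0.023]
[-0.4  0.8 -4.2] [-0.4  1.4 -4.8] [ 0.1  0.4 -4.6] [ 0.4  0.2 -3.8] [-0.8  0.2 -3.9] 21.5833
pan/knob z vs x in nominal scoop frame, y -40..40
-82 [-42.5 -37.6 -32.9] 161
-67 [-55.5 -48.7 -42. ] 147
-52 [-59.6 -57.6 -54. ] 48
-22 [-24.  -17.2 -11.6] 11
-7 [-51.7 -12.3  -1.4] 94
7 [-50.5 -17.8   2.2] 330
22 [-44.1  -6.4   9.1] 255
37 [-36.8 -12.3   7.2] 140
52 [-32.4 -27.6 -22.4] 183
handle
85 [ 86.4  97.7 130.9] 132
105 [ 82.5 105.6 133. ] 89
125 [ 85.5 106.7 115.5] 53
145 [ 92.8 113.1 131.4] 50
165 [104.7 124.9 135.9] 39
bin floor dz at far -7.606763367985132 191
```

View pics/b4.png

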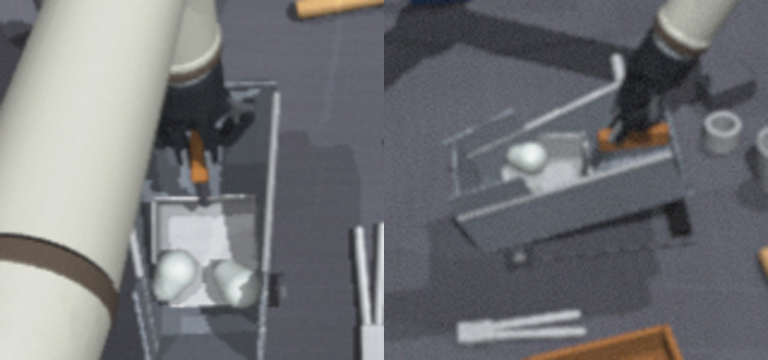

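The knobs have rolled to mid-pan, at (175,272) and (235,282), but the scoop keeps slipping in the grip. I'll measure the in-hand angle twice to see whether it creeps.

```bash
cat > slip.py <<'E'
from fit import *
def slip(d,x0=.3):
    V=[cloud(d[n]) for n in d]; A=np.vstack([w.reshape(-1,3) for w in V]); A=A[np.isfinite(A).all(1)]
    T=np.array(status.current_position()); Rt=R.from_euler('xyz',status.current_eef_rot())
    Rs=Rt*FL[1].inv(); g=T-Rt.apply([0,0,8]); S=Rs.inv().apply(A-g)
    M=M_scoop()-[GX,0,GZ]; k=cKDTree(M)
    S=S[(np.linalg.norm(S,axis=1)<200)&(np.abs(S[:,1])<64)]
    def cost(a):
        Q=RY(-a[0]).inv().apply(S)-[a[1],0,a[2]]
        Q=Q[(Q[:,0]>-175)&(Q[:,0]<75)&(Q[:,2]>-95)&(Q[:,2]<25)&~((Q[:,0]>-36)&(np.abs(Q[:,0])<25))&~((Q[:,0]>-36)&(Q[:,2]<-20))]
        D=k.query(Q)[0]; return -np.sum(np.exp(-(D/4)**2))
    from scipy.optimize import brute,fmin
    b=brute(cost,(slice(x0-.35,x0+.36,.05),slice(-6,7,6),slice(-6,7,6)),finish=fmin); return b,-cost(b)
def grab(): return {n:viewer.get_image(n) for n in("top","side")}
E
python3 - <<'E'
from slip import *
import pickle
print(slip(pickle.load(open("im4.pkl","rb")))); robot.dwell(.5)
d=grab();print(slip(d)); print(np.round(status.current_force(),2),np.round(status.current_moment(),2),status.current_width(),np.round(status.current_q(),2))
E
```

```text
(array([ 4.09921913e-01,  8.45960619e+00, -7.34677557e-04]), np.float64(1355.9151680005739))
(array([ 4.09070252e-01,  8.67350708e+00, -1.28585775e-03]), np.float64(1342.618860504723))
[-0.24  0.52 -4.46] [ 0.03 -1.36 -0.07] 15.99061785905682 [-0.26  0.67  0.3   1.52 -0.16  1.47  1.68]
```

```bash
cat >> h.py <<'E'
GX=92.
E
python3 - <<'E'
from slip import *
import pickle
p=np.array(status.current_position())
robot.move_straight(list(p+[0,0,35]),v=50); d=grab(); b,_=slip(d,.41); print("raised",b.round(3))
n,Rs=nose2(.41); p0=-Rs.as_euler('xyz')[1]; print("nose",n.round(),p0)
for f in(.5,1):
    a,r=scoop2(n+np.array([0,0,20*f]),HY,p0-.2*f,.41); robot.move_straight(list(a),list(r),v=30)
robot.dwell(.4); d=grab(); b,_=slip(d,.45); print("rot",b.round(3))
print(np.round(status.current_force(),1),status.current_clock())
pickle.dump(d,open("im5.pkl","wb"))
save(d["top"],"t.png",(130,150,290,300),2.4);c1=cv2.imread("pics/t.png")
save(d["side"],"s.png",(150,80,310,230),2.4);cv2.imwrite("pics/b5.png",np.hstack([c1,cv2.imread("pics/s.png")]))
E
```

```text
raised [ 0.408  6.764 -0.   ]
nose [369.   4. 122.] -0.08075817967178844
rot [ 0.518  6.177 -0.   ]
[-0.3  0.4 -3.7] 24.475
```

View pics/b5.png

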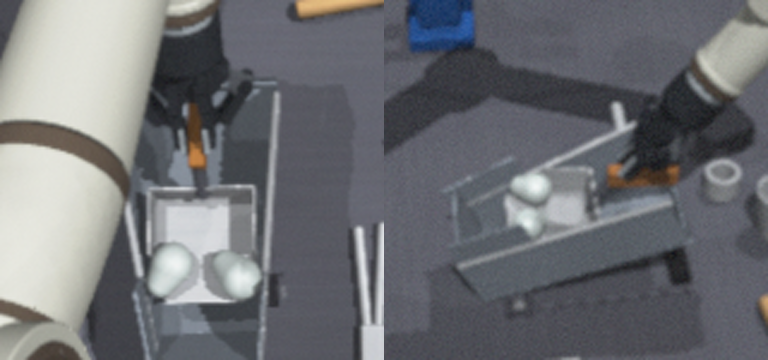

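Both knobs sit on the pan at (172,270) and (237,275), resting against the front ends of its side walls. The scoop is about 0.17 rad nose-up, so I'll carry it slowly to the tray without yawing. Reach check first, then go.

```bash
cat > carry.py <<'E'
from slip import *
import pickle,sys
D=.518
n,Rs=nose2(D); p0=-Rs.as_euler('xyz')[1]; print("nose",n.round(),round(p0,3))
tn=TR+RZ(TY).apply([-35,0,0])
W=[(n+[0,0,70],p0,80),(n+[5,0,130],p0,100),(np.array([tn[0],tn[1],n[2]+130]),p0,110),(np.array([tn[0],tn[1],130]),p0,100)]
for a,p,v in W+[(tn+[0,0,40],p0,0),(tn+[0,0,32],.5,0)]:
    q=solver.inverse_kinematics(*map(list,scoop2(a,HY,p,D))); print(None if q is None else np.round(q,2))
    assert q is not None
if len(sys.argv)>1:
    for a,p,v in W:
        t,r=scoop2(a,HY,p,D); robot.move_straight(list(t),list(r),v=v); print(np.round(status.current_force(),1))
    d=grab(); print(slip(d,.52)[0].round(3),status.current_clock()); pickle.dump(d,open("im6.pkl","wb"))
    save(d["top"],"t.png",(240,150,400,300),2.4);c1=cv2.imread("pics/t.png")
    save(d["side"],"s.png",(180,180,340,330),2.4);cv2.imwrite("pics/b6.png",np.hstack([c1,cv2.imread("pics/s.png")]))
E
python3 carry.py && python3 carry.py go | tail -5
```

```text
nose [374.   4. 124.] -0.172
[-0.23  0.75  0.3   1.26 -0.15  1.85  1.68]
[-0.22  0.71  0.31  1.18 -0.14  1.96  1.67]
NoneTraceback (most recent call last):
  File "carry.py", line 9, in <module>
    assert q is not None
           ^^^^^^^^^^^^^
AssertionError
```

```bash
python3 - <<'E'
from slip import *
D=.518
c=TR
for y in np.arange(-1.8,1.9,.3):
    out=[]
    for loc,h,p in [("bin",215,-.17),("tray",215,-.17),("tray",60,-.17),("tray",35,.1),("tray",32,.5)]:
        if loc=="bin": nose=np.array([379,4,h]) # rotate about pan centre
        ctr=(np.array([439,4,0]) if loc=="bin" else c)
        nose=ctr+RZ(y).apply([-60 if loc=="bin" else -35,0,0])+[0,0,h]
        q=solver.inverse_kinematics(*map(list,scoop2(nose,y,p,D))); out.append("----" if q is None else "%.2f/%.2f/%.2f/%.2f"%(q[0],q[4],q[5],q[6]))
    print(round(y,2),out)
E
```

```text
-1.8 ['0.07/-0.75/1.42/0.86', '0.70/-0.86/1.93/1.04', '0.71/-0.87/1.73/1.15', '0.53/-0.74/1.45/1.10', '0.13/-0.48/1.09/0.83']
-1.5 ['0.09/-0.69/1.56/1.01', '0.91/-0.40/1.99/0.94', '0.70/-0.77/1.87/1.22', '0.53/-0.65/1.55/1.24', '0.18/-0.43/1.09/1.07']
-1.2 ['0.07/-0.61/1.68/1.14', '----', '0.68/-0.62/2.00/1.30', '0.50/-0.55/1.62/1.40', '0.21/-0.39/1.10/1.31']
-0.9 ['0.02/-0.52/1.78/1.26', '----', '----', '0.45/-0.45/1.66/1.57', '0.22/-0.35/1.10/1.56']
-0.6 ['-0.04/-0.41/1.85/1.39', '----', '----', '0.39/-0.34/1.66/1.75', '0.23/-0.31/1.09/1.80']
-0.3 ['-0.12/-0.29/1.89/1.52', '----', '----', '0.31/-0.22/1.61/1.93', '0.24/-0.27/1.08/2.04']
0.0 ['-0.22/-0.16/1.90/1.67', '----', '0.25/-0.05/1.91/2.08', '0.23/-0.09/1.52/2.11', '0.25/-0.22/1.06/2.28']
0.3 ['-0.32/-0.02/1.86/1.81', '0.13/0.16/1.93/2.29', '0.12/0.11/1.71/2.22', '0.15/0.03/1.40/2.27', '0.26/-0.18/1.04/2.53']
0.6 ['-0.43/0.11/1.80/1.94', '0.01/0.30/1.71/2.41', '0.00/0.26/1.50/2.32', '0.09/0.15/1.26/2.42', '0.65/0.13/1.03/2.57']
0.9 ['-0.53/0.24/1.71/2.05', '-0.08/0.44/1.51/2.49', '-0.09/0.41/1.28/2.38', '0.07/0.30/1.11/2.54', '1.10/0.52/1.11/2.55']
1.2 ['-0.63/0.36/1.60/2.15', '-0.12/0.60/1.33/2.55', '-0.18/0.58/1.07/2.42', '0.32/0.60/1.03/2.54', '-0.38/-0.88/1.26/-2.30']
1.5 ['-0.72/0.47/1.49/2.24', '0.31/0.85/1.25/2.55', '-0.25/0.78/0.86/2.43', '0.67/0.88/0.99/2.57', '-0.39/-0.86/1.23/-1.99']
1.8 ['-0.79/0.58/1.38/2.33', '----', '-0.28/1.10/0.66/2.38', '-0.83/-0.73/0.61/-1.98', '-0.40/-0.84/1.20/-1.67']
```

```bash
cat > carry.py <<'E'
from slip import *
import pickle,sys
D=.518
n,Rs=nose2(D); p0=-Rs.as_euler('xyz')[1]; print("nose",n.round(),round(p0,3))
Y=.3; tn=TR+RZ(Y).apply([-43,0,0]); c=n+Rs.apply([60,0,0]); b3=c+RZ(Y).apply([-60,0,0])
W=[(n+[0,0,45],HY,80),(n+[0,0,85],HY,80),(np.array([b3[0],b3[1]-20,n[2]+87]),Y,25),(np.array([tn[0],tn[1],n[2]+87]),Y,110),(np.array([tn[0],tn[1],120]),Y,90)]
for a,y,p in [(a,y,p0) for a,y,v in W]+[(tn+[0,0,60],Y,p0),(tn+[0,0,36],Y,.45)]:
    q=solver.inverse_kinematics(*map(list,scoop2(a,y,p,D))); assert q is not None
if len(sys.argv)>1:
    for a,y,v in W:
        t,r=scoop2(a,y,p0,D); robot.move_straight(list(t),list(r),v=v); print(np.round(status.current_force(),1),np.round(status.current_q(),2),status.current_clock())
    d=grab(); print(slip(d,.52)[0].round(3),status.current_clock()); pickle.dump(d,open("im6.pkl","wb"))
    save(d["top"],"t.png",(240,150,400,300),2.4);c1=cv2.imread("pics/t.png")
    save(d["side"],"s.png",(180,180,340,330),2.4);cv2.imwrite("pics/b6.png",np.hstack([c1,cv2.imread("pics/s.png")]))
E
python3 carry.py && python3 carry.py go
```

```text
nose [374.   4. 124.] -0.172
nose [374.   4. 124.] -0.172
[ 0.4  0.6 -4.6] [-0.23  0.77  0.3   1.28 -0.15  1.81  1.68] 25.1917
[-0.  0. -4.] [-0.23  0.74  0.31  1.24 -0.15  1.88  1.68] 25.8417
[-0.1 -0.1 -4. ] [-0.3   0.71  0.26  1.28 -0.01  1.84  1.83] 26.3583
[-0.3  0.  -5.3] [0.12 0.95 0.35 0.86 0.16 1.9  2.29] 29.6583
[-0.6  0.2 -4.7] [0.12 1.01 0.33 0.94 0.14 1.77 2.24] 30.8167
[0.65  6.302 0.   ] 30.9167
```

View pics/b6.png

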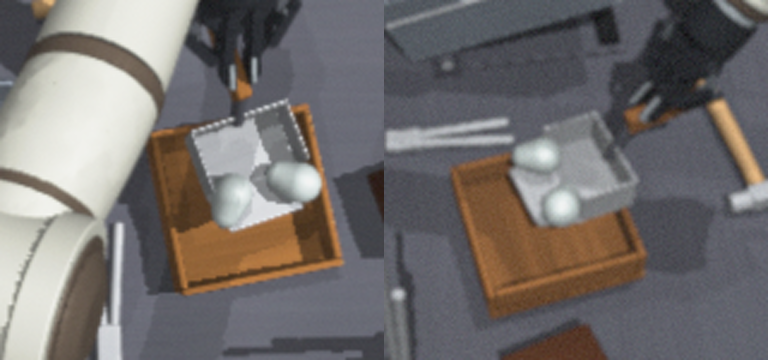

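Both knobs are in the pan over the tray, at left-half (232,200) and (293,182). The scoop has crept to about level, so I'll lower it and pour now.

```bash
python3 - <<'E'
from slip import *
import pickle
D=.65;Y=.3
n,Rs=nose2(D); p0=-Rs.as_euler('xyz')[1]; print("nose",n.round(),round(p0,3), RZ(TY).inv().apply(n-TR).round())
tn=TR+RZ(Y).apply([-40,0,0])
for z,p,v in [(70,p0,60),(52,p0,40),(42,.12,30),(38,.25,30),(38,.4,30),(38,.5,30)]:
    t,r=scoop2(tn+[0,0,z],Y,p,D); robot.move_straight(list(t),list(r),v=v); print(np.round(status.current_force(),1),end='')
robot.dwell(.5)
d=grab(); print(slip(d,.6)[0].round(3),status.current_clock()); pickle.dump(d,open("im7.pkl","wb"))
save(d["top"],"t.png",(240,150,400,300),2.4);c1=cv2.imread("pics/t.png")
save(d["side"],"s.png",(180,180,340,330),2.4);cv2.imwrite("pics/b7.png",np.hstack([c1,cv2.imread("pics/s.png")]))
print(np.round(status.current_q(),2))
E
```

```text
nose [ 459. -368.  100.] -0.039 [-33.  -5. 100.]
[-1.5 -0.5 -4.4][-0.3  0.4 -3.5][ 0.   0.3 -4.1][ 0.8  0.7 -4.1][ 1.4  0.3 -2.6][ 0.1  0.9 -3.2][ 0.581  5.881 -4.493] 36.025
[ 0.29  0.56  0.25  1.54 -0.03  1.16  2.39]
```

View pics/b7.png

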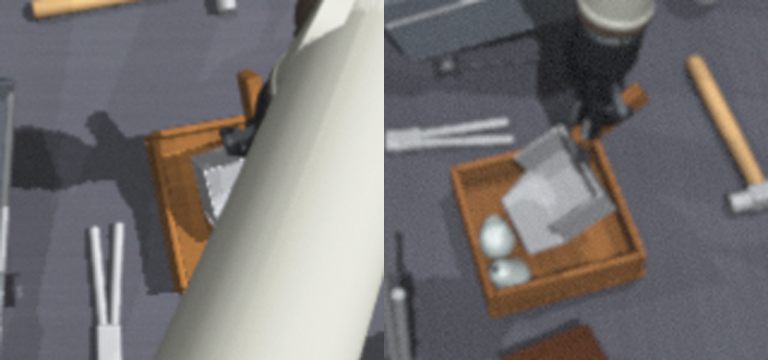

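Both knobs are in the tray, at right-half (497,237) and (510,272), and the scoop is empty. I'll check that a laying spot is reachable.

```bash
python3 - <<'E'
from slip import *
D=.6
for c,y in [((453,332),-.22),((453,332),.2),((400,350),-.2),((620,-165),0),((590,-165),.1),((590,-165),0.)]:
    for z in (3,300):
      for dd in(.6,.35):
        n=np.array([c[0],c[1],0])+RZ(y).apply([-60,0,0])+[0,0,z]
        q=solver.inverse_kinematics(*map(list,scoop2(n,y,0.,D))) if dd==.6 else solver.inverse_kinematics(*map(list,scoop2(n,y,.25,D)))
        print(c,y,z,dd,None if q is None else np.round(q,2))
E
```

```text
(453, 332) -0.22 3 0.6 [-0.45  0.92  0.12  1.26 -0.41  1.51  1.14]
(453, 332) -0.22 3 0.35 [-0.54  0.68  0.11  1.51 -0.3   1.25  1.04]
(453, 332) -0.22 300 0.6 [-0.48  0.69  0.2   1.   -0.44  1.98  0.99]
(453, 332) -0.22 300 0.35 [-0.55  0.48  0.13  1.17 -0.27  1.78  0.91]
(453, 332) 0.2 3 0.6 [-0.56  1.01  0.08  1.07 -0.23  1.65  1.33]
(453, 332) 0.2 3 0.35 [-0.6   0.74  0.07  1.4  -0.17  1.34  1.29]
(453, 332) 0.2 300 0.6 None
(453, 332) 0.2 300 0.35 [-0.61  0.56  0.09  1.04 -0.16  1.87  1.22]
(400, 350) -0.2 3 0.6 [-0.5   0.85  0.1   1.39 -0.41  1.43  1.13]
(400, 350) -0.2 3 0.35 [-0.58  0.62  0.08  1.62 -0.29  1.19  1.  ]
(400, 350) -0.2 300 0.6 [-0.53  0.6   0.17  1.14 -0.43  1.91  0.97]
(400, 350) -0.2 300 0.35 [-0.59  0.4   0.09  1.28 -0.26  1.73  0.86]
(620, -165) 0 3 0.6 [ 0.08  1.24  0.23  0.61 -0.1   1.89  1.79]
(620, -165) 0 3 0.35 [ 0.05  0.91  0.24  1.1  -0.12  1.49  1.83]
(620, -165) 0 300 0.6 None
(620, -165) 0 300 0.35 None
(590, -165) 0.1 3 0.6 [ 0.04  1.14  0.23  0.82 -0.04  1.77  1.87]
(590, -165) 0.1 3 0.35 [ 0.02  0.85  0.23  1.22 -0.07  1.42  1.9 ]
(590, -165) 0.1 300 0.6 None
(590, -165) 0.1 300 0.35 [ 0.02  0.7   0.3   0.83 -0.07  1.96  1.94]
(590, -165) 0.0 3 0.6 [ 0.07  1.15  0.24  0.79 -0.09  1.8   1.81]
(590, -165) 0.0 3 0.35 [ 0.04  0.86  0.25  1.21 -0.11  1.44  1.84]
(590, -165) 0.0 300 0.6 None
(590, -165) 0.0 300 0.35 [ 0.04  0.71  0.31  0.81 -0.11  1.98  1.86]
```

```bash
python3 - <<'E'
from slip import *
p=np.array(status.current_position())
robot.move_straight(list(p+[8,0,60]),v=80); robot.move_straight(list(p+[8,0,250]),v=200)
n=SC+RZ(SY).apply([-60,0,0])
for z in(270,80):
    t,r=scoop2(n+[0,0,z],SY,.35,.6)
    (robot.movep if z==270 else (lambda a,b:robot.move_straight(a,b,v=150)))(list(t),list(r))
d=grab(); print(slip(d,.6),status.current_clock(),np.round(status.current_force(),1))
# knobs in tray
V=np.vstack([cloud(d[k]).reshape(-1,3) for k in d]); Q=RZ(TY).inv().apply(V-TR)
m=(np.abs(Q[:,:2])<88).all(1)&(Q[:,2]>20)&(Q[:,2]<75); print("tray",np.percentile(Q[m],[2,50,98],axis=0).round(),m.sum())
E
```

```text
(array([ 0.59265517, 11.83598457, -2.59139034]), np.float64(1565.4605883177032)) 41.9083 [-0.3  0.6 -2.6]
tray [[-86. -84.  29.]
 [-65. -29.  50.]
 [-42.  86.  69.]] 885
```

```bash
sed -i 's/^GX=92.*/GX=80.;GZ=90./' h.py; python3 - <<'E'
from slip import *
n=SC+RZ(SY).apply([-60,0,0]); D=.593
for z,p in((80,.15),(50,.0)):
    t,r=scoop2(n+[0,0,z],SY,p,D); robot.move_straight(list(t),list(r),v=80)
d=grab(); b,_=slip(d,.59); print(b.round(3)); D=b[0]
if abs(D-.593)<.2:
  for z in (25,8,3):
    t,r=scoop2(n+[0,0,z]+RZ(SY).apply([b[1],0,b[2]]),SY,0.,D); robot.move_straight(list(t),list(r),v=50); print(z,np.round(status.current_force(),1))
print(status.current_clock())
E
```

```text
[6.080e-01 4.644e+00 1.000e-03]
25 [ 0.1  0.9 -3.2]
8 [-0.3 -0.1 -2.9]
3 [ 0.1  0.3 -3.6]
44.6833
```

```bash
python3 - <<'E'
from slip import *
import pickle
for i in range(8):
    p=np.array(status.current_position()); robot.move_straight(list(p-[0,0,1.5]),v=20); f=status.current_force(); print(np.round(f[2],1),end=' ')
    if f[2]>-.5: break
robot.open_gripper(); robot.dwell(.3)
Rt=R.from_euler('xyz',status.current_eef_rot()); p=np.array(status.current_position())
robot.move_straight(list(p-Rt.apply([0,0,110])),v=120)
print(status.current_width(),np.round(status.current_force(),1))
p=np.array(status.current_position()); robot.move_straight(list(p+[40,0,60]),v=200)
robot.dwell(.3); d=grab(); pickle.dump(d,open("im8.pkl","wb")); print(status.current_clock())
from fit import *
V=[cloud(d[k]) for k in d]; P=pts(V,SC[0]-110,SC[0]+180,SC[1]-110,SC[1]+100,5,125); print(fit(M_scoop(),P,[SC[0],SC[1],SY]))
s,_=fit(M_scoop(),P,[SC[0],SC[1],SY]); A=np.vstack([v.reshape(-1,3) for v in V]); L=RZ(s[2]).inv().apply(A-[s[0],s[1],0])
for x in(-50,-35,-20,0,20,40):
    m=(abs(L[:,0]-x)<6)&(abs(L[:,1])<38)&(L[:,2]<30); print(x,np.median(L[m,2]).round(1),end=' ')
B=(RZ(HY)*RY(-.408)).inv().apply(A-H); m=(B[:,0]>190)&(B[:,0]<250)&(abs(B[:,1])<60)&(abs(B[:,2])<40); print("\nbin far dz",np.median(B[m,2]))
Q=RZ(TY).inv().apply(d and cloud(d["top"]).reshape(-1,3)-TR); c=d["top"]["color"].reshape(-1,3).astype(int)
m=(np.abs(Q[:,:2])<95).all(1)&(c[:,2]>c[:,0]-15)&(c.sum(1)>330); print("knobs",m.sum(),np.percentile(Q[m],[2,50,98],axis=0).round())
E
```

```text
5.1 85.72453230313121 [ 0.  -0.2  0.7]
47.8833
(array([ 4.53216951e+02,  3.31845043e+02, -2.16315077e-01]), np.float64(3.3647651576982254))
-50 3.9 -35 2.6 -20 3.4 0 3.0 20 2.9 40 3.9 
bin far dz -7.605303406762506
knobs 451 [[-87. -84.  34.]
 [-65. -25.  50.]
 [-45.  21.  69.]]
```

```bash
python3 -c "
from h import *
print(robot.sign_off(),status.current_clock())"
```

```text
the job is handed in; nothing more can be done
the job is handed in; nothing more can be done
```

I handed the job in at about 48 s: both knobs are in the wooden tray, the scoop lies flat and released on the bare table, and the bin is still tipped at about 0.37 rad. I did not measure the other objects again before handing in, and the station gave no verdict.

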